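# Draw up the riser's last leg with its cam fitting

### The arm

A 6-joint arm with a two-finger parallel gripper is mounted at the origin on a cart in front of the work surface, level with it; the furniture and walls round the work are solid. World frame = base frame: x ahead of the robot, y to its left, z up, the work surface at z = 0. Lengths are in mm, angles in rad, forces in N, time in s.
With the tool pointing down it reaches from about 425 to 925 mm from the base axis. Payload 12.5 kg.
Tool frame: the origin (TCP) lies midway between the tips of the shut fingers; the grasp point (between the pads) lies manip.tcp_to_grasp behind it (manip.tcp_to_grasp is the distance from the TCP to the grasp point, in mm); x points along the fingers, y is the direction in which the jaws open and shut, and the axes are right-handed (so a half turn about x gives the same grasp; the last joint's range is limited). The gripper opens to 85 mm and grips with 20 to 120 N. Pads are 22 mm wide; open, the fingers measure 114 mm over their backs; the gripper's body (76 mm by 85 mm) begins 54 mm behind the grasp point. The pads swing forward as they close: fully open they stand 13 mm farther back than shut.
Start: joints at [1.083, 0.491, 1.559, -0, 1.092, -0.106], TCP at [232.854, 580.021, 231.327] pointing down, gripper open.
Joint ranges: [-3.1, 3.1], [-0.84, 2.19], [0.05, 2.79], [-1.13, 4.28], [0.06, 2.93], [-2.69, 2.69]. Speed limits (rad/s): [2.22, 2.22, 2.79, 3.14, 3.14, 3.14].

### API

Orientations are given as a rotation vector (axis times angle).
In Python, from station import manip, eyes, close_job gives the robot as it stands.
- The arm moves only by the tool play_rows, never from a script. Its argument "motion" is text: rows parted by semicolons, each of 4 numbers parted by spaces: the shift along the world's x, y, z in cm, then the turn about the world's z in rad. A call has 1 to 12 rows; each row is the pose to reach, as a shift and turn from the pose measured when the call began; what a row does not reach only later rows make up. A row lasts 1/10 s, in which the tool goes at most 50 mm and 8.59 degrees, less where a joint would pass 70% of its speed; a pose out of reach is approached as far as the arm can. A call with a gripper value outside its range is refused whole. "hand" is the opening in per cent of the stroke, from 0 (shut) to 100 (fully open), set as the call begins (left out, the last holds). The fingers move at their own pace and stop on an object; "squeeze" is the grip in N (left out, the last holds). Time passes only in rows, so rows that repeat a pose let the fingers close. It gives the time, the measured TCP pose, the force and the opening at its end, in the units of the state.
- manip.read_state(): the state, without advancing time (a new reading comes with each control period).
- eyes.grab_frame(name): name is "scene" or "top" or "wrist"; returns the picture (420x560x3 uint8, blue, green, red); there is no depth.
- eyes.camera_info(name): a dict with "mtx" (3x3 intrinsics, pixels), "rvec" (rotation vector, rad) and "tvec" (3), from world to camera coordinates, as OpenCV has them. Camera axes: x right, y down, z forward; pixel columns grow to the right and rows downward; lengths in mm; the calibration is good to about 2 mm. The wrist camera is an equidistant fisheye: a pixel r from the principal point sees the ray r / f radians off the axis. A picture is of the moment at which its call begins: read the wrist's pose just before it. camera_info takes no time and is no camera call; for the wrist camera it gives the pose at the moment of the call.
- close_job(): hands the job in, once; it reports no verdict.
The state is a dict: "time": time; "qpos": joint angles; "qvel": joint speeds; "joint_efforts": joint torques, N m; "eef_pos": TCP position; "tcp_rot": TCP orientation; "force": force on the tool from outside, world axes, zero at the start; "torque": the same for the moment, N m; "grip_width": opening from 0.0 (shut) to 1.0 (fully open).
Only numpy, scipy, OpenCV 4.12 (cv2) and the standard library are available. Lean on these libraries where they do the work, as an engineer would, in place of code of your own. Each camera call takes 0.05 s, during which the arm holds its last target.

### The job

The monitor riser lies upside down on its mat and one leg still stands off the end of the board. Take the flat driver out of its block, seat the blade in the slot of that leg's cam and turn the cam clockwise until the leg is pulled up tight against the board - stop as soon as it is snug, because forcing it tears the fitting out of the chipboard. Then put the driver back upright in its slot in the block and leave everything else alone.

Things in the scene. Friction and masses are not known exactly. Their poses are not given: they have to be found in the camera images.
- riser: Light grey monitor riser, upside down on the desk on a mat; it stays put. Board 150 x 300 x 18 mm, upper face at z = 20 mm, a leg standing up at each end (tops at 63 mm) and a rail along the far edge (x 53 to 69, top at 50 mm). Origin on the desk under its centre; x to the far edge, y along the board to its tight leg, z up. A wall shelf hangs 475 mm above it beyond world x = 0.6 and y = -0.43.
- leg: The loose leg at the riser's -y end: panel 150 x 18 mm, top at z = 63 mm, two round black feet. It slides along the riser's y on two dowels and a steel bolt, and starts 3.4 to 5.2 mm off the board's end; its cam draws it in by 4 mm per radian. Origin under its centre.
- cam: Dark zinc disc, 25 mm, flush in the board, 34 mm from the end with the gap. Origin on its axis at its upper face; x along its slot, 16.5 x 3.6 mm, 5 mm deep, closed at both ends; its start angle varies. Clockwise from above tightens; the leg meets the board after 0.85 to 1.3 rad. Turns freely at about 0.1 N m; snug is 0.2 to 0.3 N m; it tears out at 0.35 to 0.5. The torque climbs about 0.02 N m per degree once the leg is home.
- leg_face (a point): Top middle of the loose leg's inner face. In the frame of board_end its y is minus the gap between leg and board (0 = closed).
- board_end (a point): Point above the middle of the board's -y end face, level with leg_face; axes as the riser's.
- driver: Stubby blue flat driver, 129 mm long, 0.12 kg, standing in the block. Origin at the middle of the blade's edge; z up the shank, x along the blade's width. Blade 14 x 2.5 mm, the last 1.2 mm 13 x 1.8; shank 10 mm thick; square handle 26 x 26 mm, flats along x and y, from 46 to 121 mm above the edge. Press it into the slot with only 5 to 10 N, and ease the torque off before lifting it out.
- block: Fixed wooden tool block 56 (x) x 112 (y) x 50 mm. Origin under its centre. The driver's slot goes right through; two small hex keys stand at its -y end, 17 mm above its top.
- block_slot (a point): Mouth of the driver's slot, at the block's top, z = 50 mm. Slot 17 mm along the block's x, 13 along y; the driver stands in it with its blade along the block's x, its handle resting on the top and its blade's edge 4 mm above the desk.
- mug: Blue mug, 95 mm tall, behind and to the right of the block. Leave it alone.
- parts_jar: White jar with a black lid, 52 mm wide, 70 mm tall, between the pencils and the mug. Leave it alone.
Mind the look-alikes: they are no part of the job. There is more than one size of the driver; the job needs the middle-sized.

How it is judged:
By the outcome, as a careful person would: the job done as asked, in the order asked, and still so for the second after the job is handed in, with the robot touching nothing.
It also fails if it takes over 58 s, if anything falls off the work surface, if the arm or the gripper's body presses on something with over 40 N, if the wrist force passes 120 N, or if a joint passes its speed limit or range.

## Working session

There is one attempt and no reset: what is moved stays moved. The work goes in short steps, Python scripts to look and compute and a tool call to move; the robot and the scene stay as the last step left them, time stands still between calls to the robot, and variables do not carry over. Pictures are saved under pics/ and viewed, and the job is handed in when it is done.

Besides the shell and the picture viewer there is one more tool, called after ">>>" as name(argument=value, ...), one argument or row to a line, values as JSON. play_rows: Moves the arm, as the interface text tells. Its arguments: {"type":"object","properties":{"motion":{"type":"string"},"hand":{"type":"number"},"squeeze":{"type":"number"}},"required":["motion"]}

```bash
ls; mkdir -p pics; python3 - <<'E'
from station import manip, eyes
import cv2,numpy as np
print(manip.read_state(), manip.tcp_to_grasp)
for n in ("scene","top","wrist"):
    c=eyes.camera_info(n); print(n,c)
    cv2.imwrite(f"pics/{n}0.png",eyes.grab_frame(n))
E
```

```text
pics
{'time': 0.0, 'qpos': array([ 1.08342241e+00,  4.91554037e-01,  1.55948421e+00, -1.91985057e-05,
        1.09166142e+00, -1.05619757e-01]), 'qvel': array([-0.00195167, -0.00122434, -0.00029499, -0.00092628, -0.00069804,
        0.00133265]), 'joint_efforts': array([ 4.55615045e-04, -6.18432570e+01, -2.61597776e+01, -2.53097460e-05,
        3.95882351e-03, -1.85347844e-06]), 'eef_pos': array([232.7277338 , 579.80296746, 230.71919258]), 'tcp_rot': array([ 0.29866554,  1.55027629, -0.30034478]), 'force': array([0.23644098, 0.61806351, 0.53217538]), 'torque': array([ 0.0418299 , -0.04912013, -0.0840279 ]), 'grip_width': 0.9983074088639986} 18.700000000000003
scene {'mtx': array([[431.39372751,   0.        , 274.08400851],
       [  0.        , 431.39372751, 207.10306019],
       [  0.        ,   0.        ,   1.        ]]), 'rvec': array([ 0.12049028,  3.01923394, -0.75303934]), 'tvec': array([ 403.29085782,   82.39395064, 1109.75316077])}
top {'mtx': array([[384.683238  ,   0.        , 280.12483799],
       [  0.        , 384.683238  , 206.06755897],
       [  0.        ,   0.        ,   1.        ]]), 'rvec': array([ 2.16005609, -2.17054307,  0.13825711]), 'tvec': array([-121.71606856,  402.05124726, 1044.94416626])}
wrist {'mtx': array([[325.1922621 ,   0.        , 278.78936096],
       [  0.        , 325.1922621 , 207.92000298],
       [  0.        ,   0.        ,   1.        ]]), 'rvec': array([-2.36496301, -1.59808531, -0.26588183]), 'tvec': array([-623.57212102,  -41.96715011,  381.48504229])}
```

View pics/scene0.png

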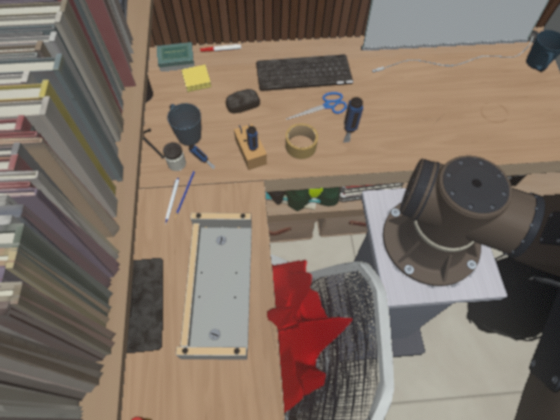

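View pics/top0.png

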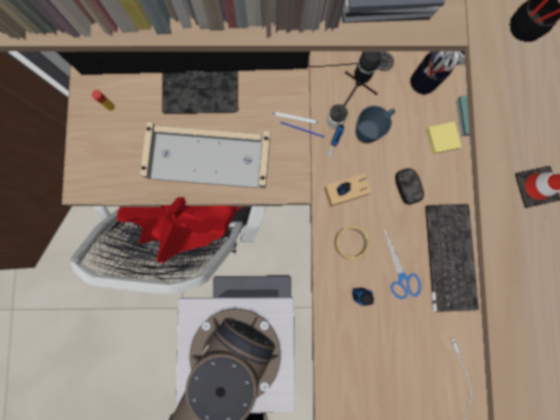

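View pics/wrist0.png

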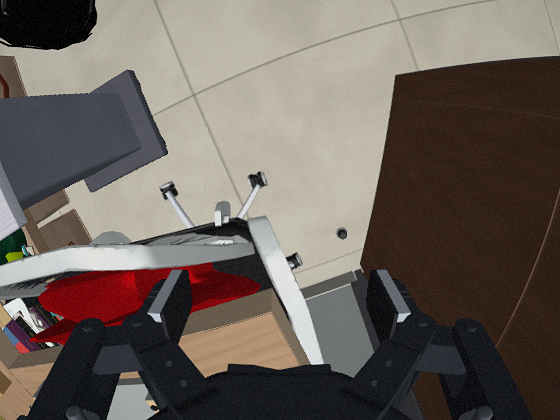

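```bash
cat > h.py <<'E'
import numpy as np, cv2
from station import manip, eyes
from scipy.spatial.transform import Rotation as R
def cam(n):
    c=eyes.camera_info(n); return c["mtx"],cv2.Rodrigues(c["rvec"])[0],np.array(c["tvec"])
def proj(c,P):
    K,r,t=c; return cv2.projectPoints(np.atleast_2d(np.float64(P)),cv2.Rodrigues(r)[0],t,K,None)[0][:,0]
def ray(c,uv,fish=False):
    K,r,t=c; x=(uv[0]-K[0,2])/K[0,0]; y=(uv[1]-K[1,2])/K[1,1]
    if fish:
        th=np.hypot(x,y); d=np.array([x/th*np.sin(th),y/th*np.sin(th),np.cos(th)]) if th>1e-9 else np.array([0,0,1.])
    else: d=np.array([x,y,1.])
    return -r.T@t, r.T@d
def onz(c,uv,z,fish=False):
    o,d=ray(c,uv,fish); return o+d*(z-o[2])/d[2]
def fproj(c,P):
    K,r,t=c; out=[]
    for p in np.atleast_2d(P):
        q=r@p+t; th=np.arctan2(np.hypot(q[0],q[1]),q[2]); a=np.arctan2(q[1],q[0])
        out.append([K[0,2]+K[0,0]*th*np.cos(a),K[1,2]+K[1,1]*th*np.sin(a)])
    return np.array(out)
def tri(rays):
    A=np.zeros((3,3));b=np.zeros(3)
    for o,d in rays:
        d=d/np.linalg.norm(d);M=np.eye(3)-np.outer(d,d);A+=M;b+=M@o
    return np.linalg.solve(A,b)
E
python3 - <<'E'
from h import *
for n in("scene","top"):
    c=cam(n); print(n,-c[1].T@c[2]); print(proj(c,[[0,0,0],[600,0,0],[600,-400,0],[600,-430,500],[233,580,231],[900,0,500]]).round())
a=cv2.imread("pics/top0.png"); b=cv2.imread("pics/scene0.png")
cv2.imwrite("pics/t1.png",cv2.resize(a[90:310,270:410],None,fx=2.7,fy=2.7,interpolation=2))
cv2.imwrite("pics/s1.png",cv2.resize(b[80:180,130:370],None,fx=3.3,fy=3.3,interpolation=2))
cv2.imwrite("pics/t2.png",cv2.resize(a[110:200,130:290],None,fx=5,fy=5,interpolation=2))
cv2.imwrite("pics/s2.png",cv2.resize(b[200:370,160:270],None,fx=3.5,fy=3.5,interpolation=2))
E
```

```text
scene [ 446.68354843  413.64500431 1015.06451761]
[[431. 239.]
 [196. 256.]
 [197. 129.]
 [158. -44.]
 [426. 553.]
 [-63. 145.]]
top [ 275.90124049 -112.87300066 1086.05087753]
[[ 235.  354.]
 [ 237.  139.]
 [ 375.  139.]
 [ 471.   49.]
 [ -42.  273.]
 [ 208. -118.]]
```

View pics/t1.png

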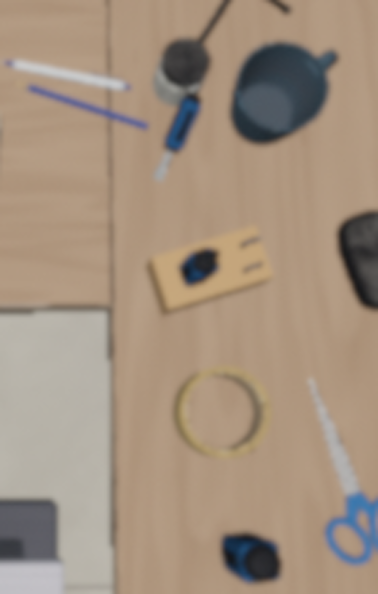

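View pics/s1.png

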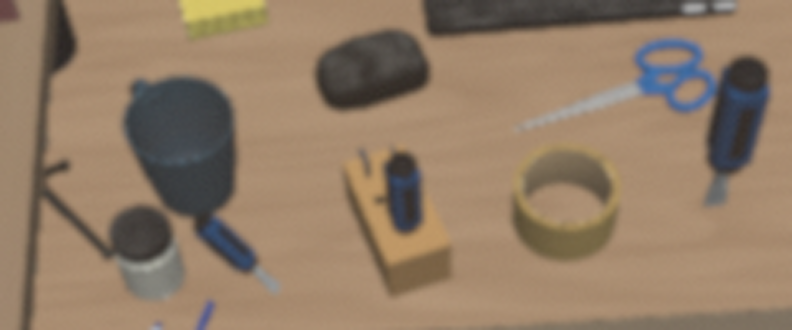

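View pics/t2.png

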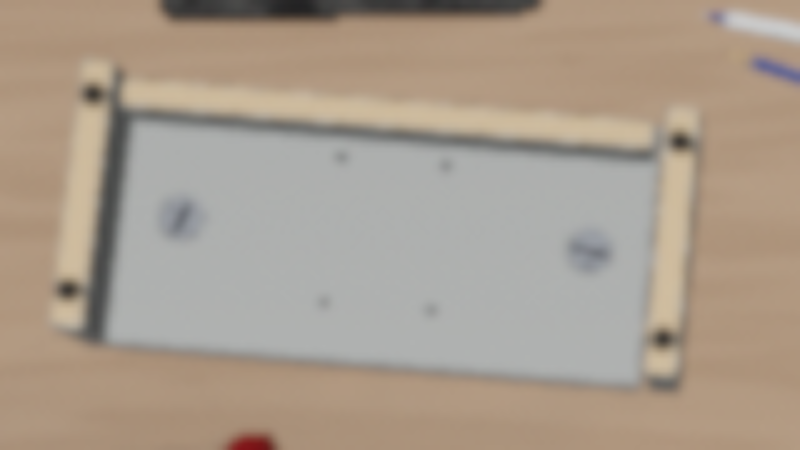

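View pics/s2.png

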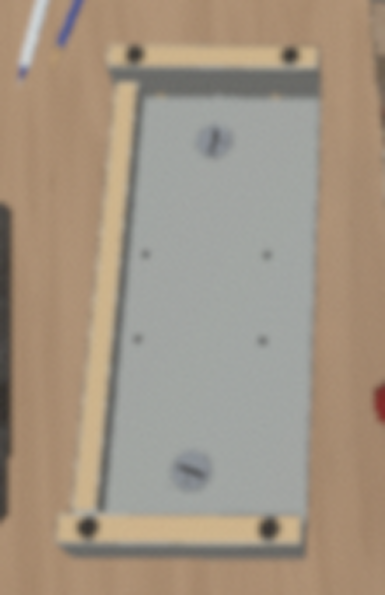

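```bash
python3 - <<'E'
from h import *
ct,cs=cam("top"),cam("scene")
t1=lambda u,v:(270+u/2.7,90+v/2.7); s1=lambda u,v:(130+u/3.3,80+v/3.3)
t2=lambda u,v:(130+u/5,110+v/5); s2=lambda u,v:(160+u/3.5,200+v/3.5)
print("drv top",onz(ct,t1(206,262),133),onz(cs,s1(403,160),133))
print("block corners", onz(ct,t1(150,260),50),onz(ct,t1(262,228),50),onz(ct,t1(166,312),0))
print("cam",onz(ct,t2(590,250),20),onz(cs,s2(213,141),20), "other",onz(ct,t2(182,218),20),onz(cs,s2(191,471),20))
print("feet",[onz(ct,t2(*p),63).round() for p in((680,141),(662,339),(93,94),(67,290))],[onz(cs,s2(*p),63).round() for p in((135,55),(290,55),(88,527),(269,527))])
s=manip.read_state(); print(R.from_rotvec(s["tcp_rot"]).as_matrix().round(3))
r,t=cam("wrist")[1:]; print(-r.T@t, r[2])
E
```

```text
drv top [ 436.05974506 -289.16149983  133.        ] [ 438.80826147 -285.73742401  133.        ]
block corners [ 452.2728124  -247.80953708   50.        ] [ 484.79802404 -362.4381698    50.        ] [ 405.17044474 -270.14154812    0.        ]
cam [533.56060577 -33.54599942  20.        ] [536.28224015 -30.04579479  20.        ] other [552.76635884 197.14819352  20.        ] [555.94139384 200.56912696  20.        ]
feet [array([584., -86.,  63.]), array([474., -76.,  63.]), array([611., 235.,  63.]), array([502., 245.,  63.])] [array([586., -81.,  63.]), array([477., -73.,  63.]), array([614., 238.,  63.]), array([505., 247.,  63.])]
[[-0.     0.373  0.928]
 [-0.001  0.928 -0.373]
 [-1.    -0.001 -0.   ]]
[154.53872987 610.46773774 373.71005125] [ 0.30159466 -0.1223754  -0.94555007]
```

>>> play_rows(
  motion="3 -3.5 0.5 -0.14; 6 -7 1 -0.28; 9 -10.5 2 -0.42; 12.3 -14 3 -0.56; 15.5 -17.5 3 -0.7; 18.5 -21 3 -0.84; 21.5 -24.5 3 -0.98; 24.5 -28 3 -1.12; 26 -32.5 3 -1.26; 27 -37 3 -1.4; 28 -41.5 3 -1.54; 29 -46 3 -1.68",
  hand=100,
)

```text
time: 1.35
eef_pos: [522.9, 118.0, 260.8]
tcp_rot: [1.565, 0.933, -1.566]
force: [-0.0, -1.0, 0.2]
grip_width: 0.998
```

>>> play_rows(
  motion="0.5 -5 0 0; 1 -10 0 0; 1 -14.5 0 0; 1 -14.5 0 0",
)

```text
time: 1.75
eef_pos: [532.8, -31.6, 260.5]
tcp_rot: [1.567, 0.929, -1.57]
force: [-0.2, 0.4, -0.2]
grip_width: 1.002
```

```bash
cat >> h.py <<'E'
def snap(n,f):
    s=manip.read_state(); c=cam(n); im=eyes.grab_frame(n); cv2.imwrite(f"pics/{f}.png",im)
    np.savez(f"pics/{f}.npz",K=c[0],r=c[1],t=c[2],p=s["eef_pos"],q=s["tcp_rot"]); print(s["time"],s["eef_pos"].round(2),s["tcp_rot"].round(4),s["qpos"].round(3)); return im,c
def ld(f):
    d=np.load(f"pics/{f}.npz"); return cv2.imread(f"pics/{f}.png"),(d["K"],d["r"],d["t"])
E
python3 - <<'E'
from h import *
im,c=snap("wrist","w1")
print(c[1],-c[1].T@c[2])
E
```

```text
1.75 [532.82 -31.63 260.48] [ 1.5674  0.929  -1.5696] [-1.830e-01  3.310e-01  1.743e+00 -1.000e-03  1.069e+00  3.190e-01]
[[ 8.76445444e-01 -4.81500534e-01 -7.87564557e-04]
 [-4.54912644e-01 -8.28582957e-01  3.26350685e-01]
 [-1.57790592e-01 -2.85670298e-01 -9.45248438e-01]] [572.96733116  41.21781295 403.24073003]
```

View pics/w1.png

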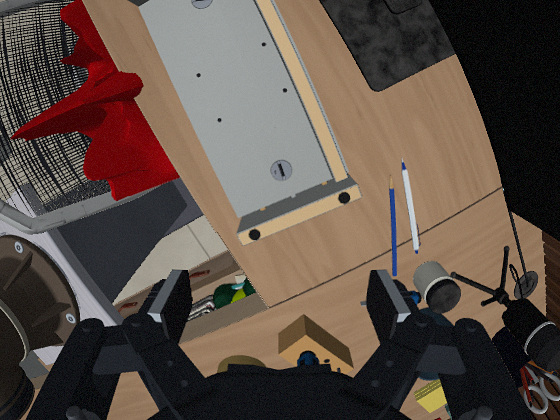

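```bash
python3 - <<'E'
from h import *
im,c=ld("w1")
cv2.imwrite("pics/w1c.png",cv2.resize(im[140:260,220:380],None,fx=5,fy=5,interpolation=2))
E
```

```text
(no output)
```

View pics/w1c.png

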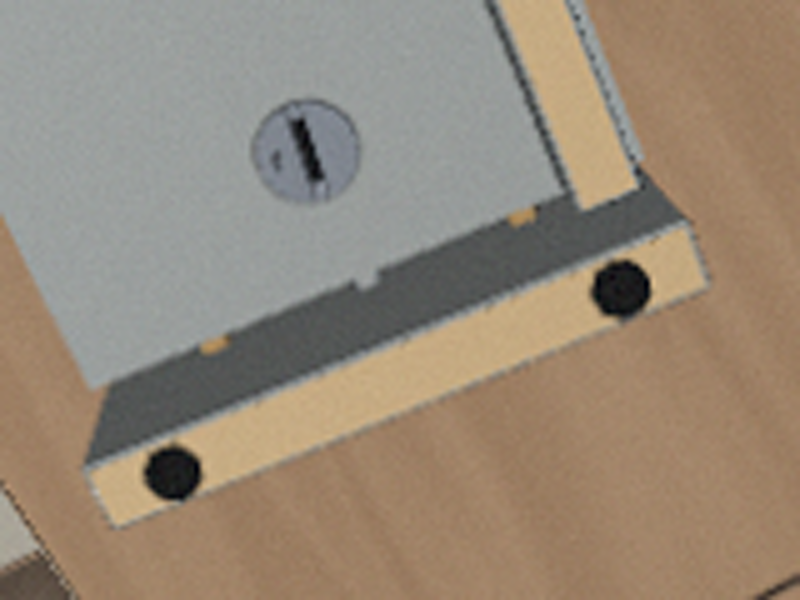

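```bash
cat >> h.py <<'E'
def slot(im,c,box,thr=60,fish=True,z=20):
    u0,v0,u1,v1=box; g=cv2.cvtColor(im[v0:v1,u0:u1],cv2.COLOR_BGR2GRAY); g=cv2.resize(g,None,fx=8,fy=8,interpolation=cv2.INTER_CUBIC)
    m=(g<thr).astype(np.uint8); n,l,st,ce=cv2.connectedComponentsWithStats(m)
    i=1+np.argmax(st[1:,4]); yx=np.argwhere(l==i)
    P=np.array([onz(c,(u0+(x+.5)/8-.5,v0+(y+.5)/8-.5),z,fish)[:2] for y,x in yx[::3]])
    r=cv2.minAreaRect(P.astype(np.float32)); mu=P.mean(0); w,V=np.linalg.eigh(np.cov(P.T)); d=V[:,1]
    print("slot mean",mu.round(2),"rect",r,"angle",np.arctan2(d[1],d[0]),"npx",st[i,4]/64)
    return mu,d
E
python3 - <<'E'
from h import *
im,c=ld("w1")
for t in(45,60,80): slot(im,c,(272,158,292,184),t)
lc=lambda u,v:(220+u/5-.4,140+v/5-.4)
print("disc",onz(c,lc(306,151),20,True))
for n,p in(("footL",(173,473)),("footR",(621,289)),("innerL",(84,467)),("innerR",(686,222))): print(n,onz(c,lc(*p),63,True).round(1))
for n,p in(("bL",(93,388)),("bR",(563,196))): print(n,onz(c,lc(*p),20,True).round(1))
E
```

```text
slot mean [534.91 -32.97] rect ((534.9425659179688, -33.08793640136719), (14.943636894226074, 2.8941354751586914), 80.41026306152344) angle 1.393907024279655 npx 25.1875
slot mean [534.82 -33.03] rect ((534.8025512695312, -33.13079833984375), (15.481228828430176, 3.443885564804077), 79.75347900390625) angle 1.3958001337669834 npx 31.84375
slot mean [534.74 -33.05] rect ((534.7288208007812, -33.125732421875), (16.083024978637695, 4.032243251800537), 79.60366821289062) angle 1.3931332458120955 npx 40.140625
disc [534.48528369 -33.22771315  20.        ]
footL [476.2 -75.9  63. ]
footR [585.3 -85.5  63. ]
innerL [458.9 -64.9  63. ]
innerR [604.9 -78.5  63. ]
bL [458.  -60.8  20. ]
bR [584.4 -73.   20. ]
```

>>> play_rows(
  motion="-1.6 -4.4 0 -0.135; -3.2 -8.8 0 -0.27; -4.8 -13.2 0 -0.405; -6.4 -17.5 0 -0.54; -8 -22 0 -0.675; -9.3 -25.5 0 -0.81; -9.3 -25.5 0 -0.81",
)

```text
time: 2.5
eef_pos: [439.0, -286.8, 260.3]
tcp_rot: [2.087, 0.267, -2.088]
force: [-0.4, 0.4, 0.4]
grip_width: 0.999
```

```bash

python3 - <<'E'
from h import *
im,c=snap("wrist","w2")
print(-c[1].T@c[2])
E
```

```text
2.5 [ 438.96 -286.76  260.27] [ 2.0866  0.2665 -2.088 ] [-0.705  0.317  1.765  0.     1.061  0.613]
[ 519.94015976 -266.67630248  403.06625619]
```

View pics/w2.png

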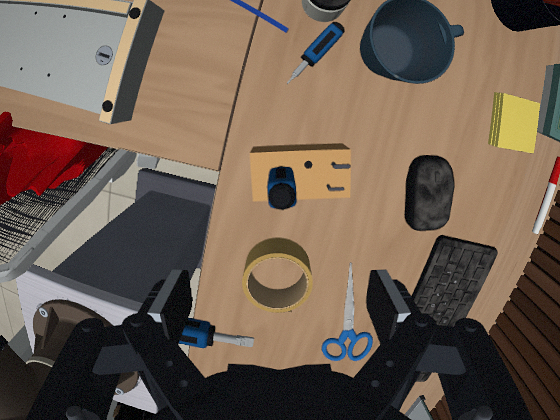

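```bash

python3 - <<'E'
from h import *
im,c=ld("w2")
cv2.imwrite("pics/w2c.png",cv2.resize(im[135:220,240:360],None,fx=6.5,fy=6.5,interpolation=2))
E
```

```text
(no output)
```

View pics/w2c.png

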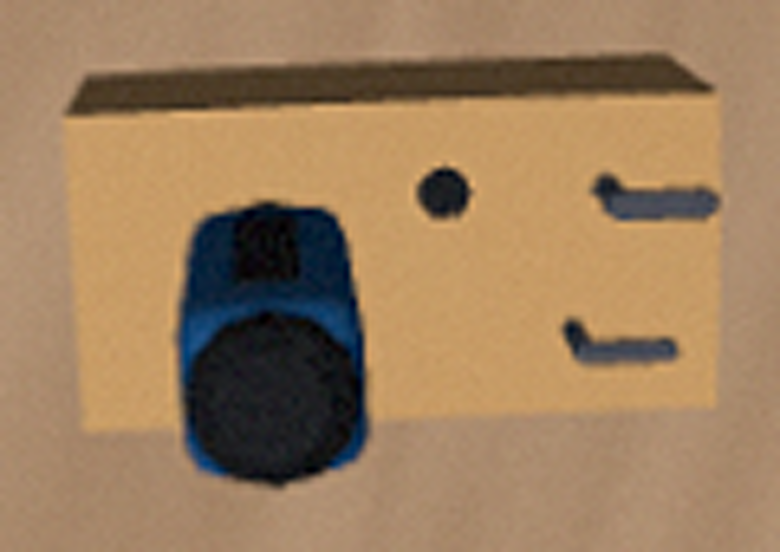

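```bash

python3 - <<'E'
from h import *
im,c=ld("w2")
lc=lambda p:(240+(p[0]+.5)/6.5-.5,135+(p[1]+.5)/6.5-.5)
P=[onz(c,lc(p),50,True)[:2] for p in((65,115),(718,90),(715,408),(85,430))]
print(np.round(P,1)); e=[P[(i+1)%4]-P[i] for i in range(4)]
print([ (np.linalg.norm(a).round(1), np.arctan2(a[1],a[0]).round(3)) for a in e], "ctr",np.mean(P,0))
print("cap",onz(c,lc((275,398)),133,True), onz(c,lc((185,398)),133,True),onz(c,lc((366,398)),133,True))
print("handle bottom flange front L R",onz(c,lc((193,215)),50,True),onz(c,lc((350,210)),50,True))
E
```

```text
[[ 456.6 -249.6]
 [ 489.3 -355.8]
 [ 434.9 -372.6]
 [ 403.  -265.6]]
[(np.float64(111.2), np.float64(-1.272)), (np.float64(56.9), np.float64(-2.842)), (np.float64(111.6), np.float64(1.861)), (np.float64(56.0), np.float64(0.292))] ctr [ 445.93321326 -310.89138464]
cap [ 441.16941436 -289.48138099  133.        ] [ 438.17077523 -277.84355792  133.        ] [ 444.21668061 -301.25377821  133.        ]
handle bottom flange front L R [ 445.03976229 -274.7441273    50.        ] [ 452.57883367 -300.41237155   50.        ]
```

>>> play_rows(
  motion="0.15 -0.33 -4 0.024; 0.15 -0.33 -8 0.024; 0.15 -0.33 -12 0.024; 0.15 -0.33 -16 0.024; 0.15 -0.33 -18.6 0.024; 0.15 -0.33 -18.6 0.024; 0.15 -0.33 -18.6 0.024",
)

```text
time: 3.25
eef_pos: [441.7, -287.3, 74.7]
tcp_rot: [2.069, 0.298, -2.071]
force: [1.0, -0.1, -0.7]
grip_width: 0.997
```

```bash

python3 - <<'E'
from h import *
im,c=snap("wrist","w3")
s=manip.read_state();print(s["force"],R.from_rotvec(s["tcp_rot"]).as_matrix().round(4))
E
```

```text
3.25 [ 441.71 -287.26   74.74] [ 2.0692  0.2983 -2.071 ] [-7.020e-01  5.750e-01  1.945e+00  1.000e-03  6.240e-01  5.830e-01]
[0.31292889 0.50206586 0.22235703] [[ 1.000e-04  2.798e-01 -9.601e-01]
 [ 1.000e-03 -9.601e-01 -2.798e-01]
 [-1.000e+00 -9.000e-04 -3.000e-04]]
```

View pics/w3.png

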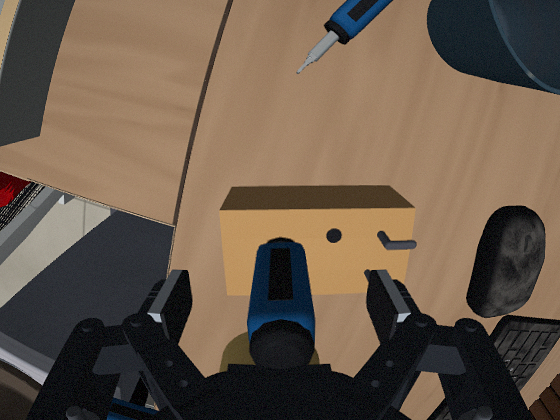

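>>> play_rows(
  motion="0 0 0 0; 0 0 0 0; 0 0 0 0; 0 0 0 0; 0 0 0 0; 0 0 0 0; 0 0 0 0",
  hand=0,
  squeeze=80,
)

```text
time: 4.0
eef_pos: [442.0, -287.9, 76.1]
tcp_rot: [2.07, 0.296, -2.069]
force: [-1.1, 0.9, 7.2]
grip_width: 0.294
```

```bash

python3 - <<'E'
from h import *
im,c=snap("wrist","w4")
s=manip.read_state();print(s["force"],s["torque"],s["grip_width"])
E
```

```text
4.0 [ 442.02 -287.92   76.1 ] [ 2.0704  0.2957 -2.0688] [-7.030e-01  5.730e-01  1.944e+00  1.000e-03  6.240e-01  5.830e-01]
[-0.41443316  0.76493326  8.04465364] [0.25793908 0.17512682 0.08087661] 0.29413898331594807
```

View pics/w4.png

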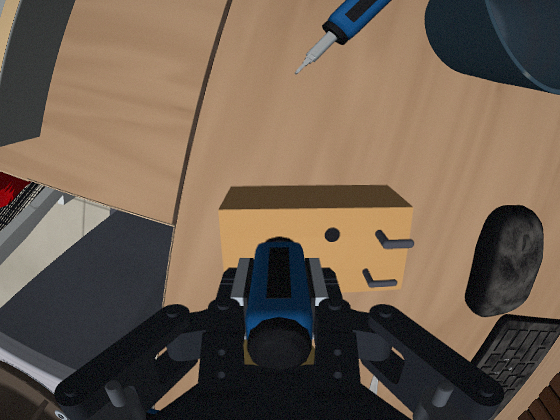

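>>> play_rows(
  motion="0 0 3 0; 0 0 6.5 0; 0 0 9 0; 1.1 3.1 9 0.14; 2.2 6.2 9 0.28; 3.3 9.3 9 0.42; 4.5 12.5 9 0.56; 5.7 16 9 0.7; 7 19.5 9 0.84; 8.2 22.8 9 0.98; 9.26 25.48 9 1.11; 9.26 25.48 9 1.11",
)

```text
time: 5.25
eef_pos: [535.3, -30.5, 166.0]
tcp_rot: [1.335, 1.125, -1.333]
force: [0.7, -0.7, -0.6]
grip_width: 0.295
```

```bash

python3 - <<'E'
from h import *
im,c=snap("wrist","w5")
s=manip.read_state();print(s["force"],s["torque"],s["grip_width"],R.from_rotvec(s["tcp_rot"]).as_matrix().round(4))
E
```

```text
5.25 [535.25 -30.53 165.99] [ 1.3346  1.1247 -1.3333] [-0.181  0.446  1.85   0.002  0.846 -0.011]
[-0.62116984 -0.54683353 -1.0674819 ] [0.02799532 0.00681415 0.05275845] 0.2909797520864453 [[-5.000e-04  9.847e-01 -1.742e-01]
 [ 1.000e-03 -1.742e-01 -9.847e-01]
 [-1.000e+00 -7.000e-04 -9.000e-04]]
```

View pics/w5.png

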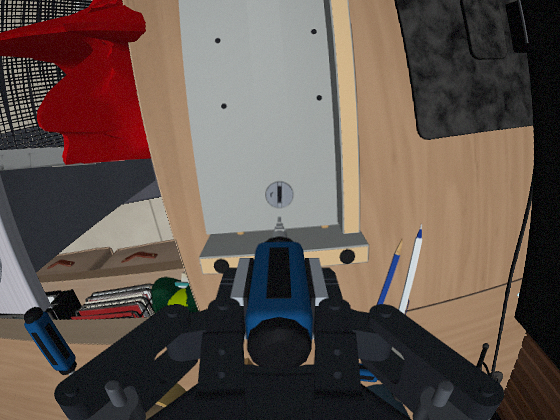

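```bash

python3 - <<'E'
from h import *
im,c=ld("w5")
slot(im,c,(268,183,292,207),60)
cv2.imwrite("pics/w5c.png",cv2.resize(im[175:255,240:320],None,fx=7,fy=7,interpolation=2))
E
```

```text
slot mean [534.82 -32.64] rect ((534.76171875, -32.96770095825195), (15.099165916442871, 3.247288465499878), 80.19849395751953) angle 1.3939518735522853 npx 53.5
```

View pics/w5c.png

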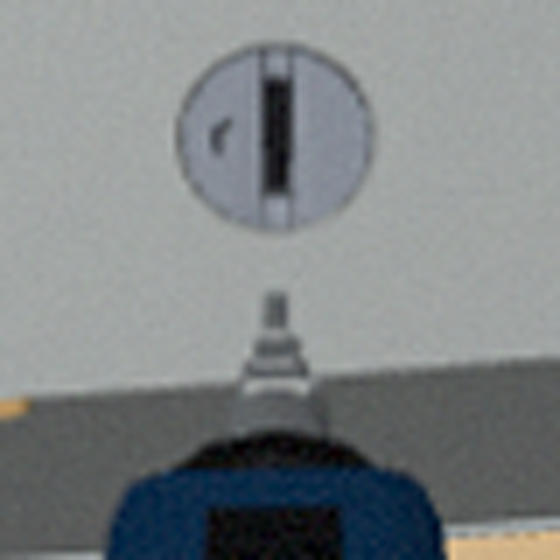

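```bash

python3 - <<'E'
from h import *
im,c=ld("w5")
s=np.load("pics/w5.npz"); M=R.from_rotvec(s["q"]).as_matrix()
f=lambda u,v:(240+(u+.5)/7-.5,175+(v+.5)/7-.5)
for p in((276,293),(276,300),(264,320),(287,320)):
    for z in (93.9,):
        X=onz(c,f(*p),z,True); print(p,X.round(2),"in tool:",(M.T@(X-s["p"])).round(2))
E
```

```text
(276, 293) [535.57 -27.72  93.9 ] in tool: [72.09 -0.14 -2.73]
(276, 300) [535.44 -28.47  93.9 ] in tool: [72.09 -0.14 -1.97]
(264, 320) [533.88 -30.39  93.9 ] in tool: [72.09 -1.36  0.19]
(287, 320) [536.17 -30.79  93.9 ] in tool: [72.09  0.97  0.19]
```

>>> play_rows(
  motion="0.03 0.1 -3 0; 0.03 0.1 -5.5 0; 0.03 0.1 -6.6 0; 0.03 0.1 -6.6 0; 0.03 0.1 -6.6 0",
)

```text
time: 5.8
eef_pos: [535.3, -31.4, 100.6]
tcp_rot: [1.338, 1.121, -1.338]
force: [0.1, -0.0, -0.9]
grip_width: 0.298
```

```bash

python3 - <<'E'
from h import *
im,c=snap("wrist","w6")
snap("scene","s6")
s=manip.read_state();print(s["force"],s["torque"],s["grip_width"])
cv2.imwrite("pics/w6c.png",cv2.resize(im[175:255,240:320],None,fx=7,fy=7,interpolation=2))
b=cv2.imread("pics/s6.png");cv2.imwrite("pics/s6c.png",cv2.resize(b[190:300,170:280],None,fx=5,fy=5,interpolation=2))
E
```

```text
5.8 [535.28 -31.43 100.58] [ 1.3384  1.1213 -1.3375] [-1.820e-01  5.420e-01  1.906e+00  1.000e-03  6.930e-01 -7.000e-03]
5.85 [535.47 -31.32 100.91] [ 1.3386  1.1207 -1.3367] [-1.820e-01  5.410e-01  1.906e+00  1.000e-03  6.930e-01 -7.000e-03]
[ 0.06648107  0.24843777 -1.51947843] [ 0.05116908 -0.0493376   0.01500958] 0.29679153203459235
```

View pics/w6c.png

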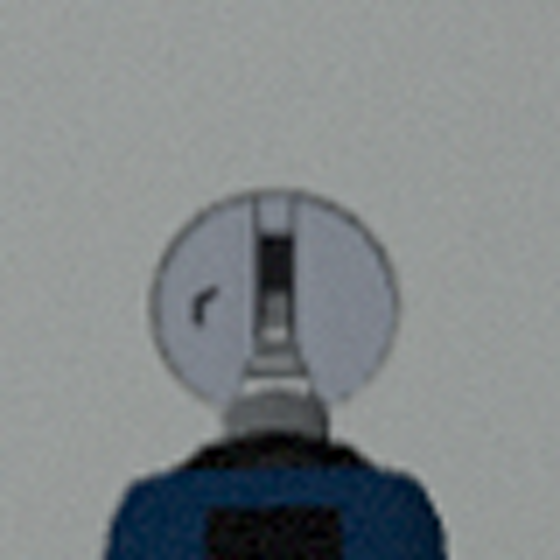

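View pics/s6c.png

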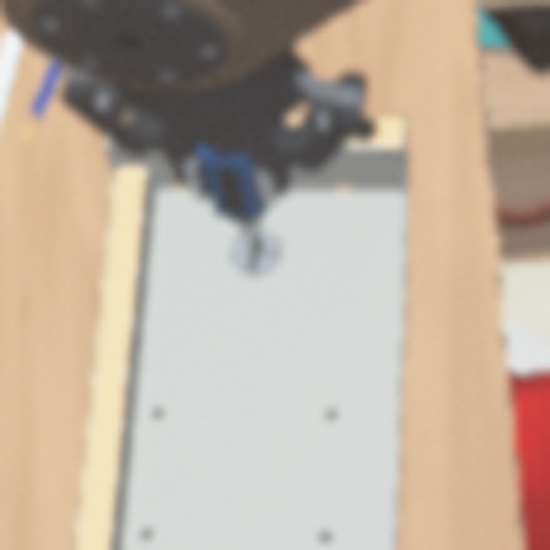

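```bash

cat > m.py <<'E'
from h import *
import sys
im,c=ld("w6")
s=np.load("pics/w6.npz"); M=R.from_rotvec(s["q"]).as_matrix()
f=lambda u,v:(240+(u+.5)/7-.5,175+(v+.5)/7-.5)
T=lambda X:(M.T@(X-s["p"])).round(2)
z=s["p"][2]-72.1
print("edge near",T(onz(c,f(276,293),z,True)))
# disc boundary: dark ring points
P=[(152,307),(398,307),(275,188),(212,209),(340,209),(165,245),(386,245),(163,365),(389,365)]
Q=np.array([onz(c,f(*p),20,True) for p in P]); 
A=np.c_[2*Q[:,:2],np.ones(len(Q))]; x=np.linalg.lstsq(A,(Q[:,:2]**2).sum(1),rcond=None)[0]
print("disc",x[:2],"rad",np.sqrt(x[2]+x[0]**2+x[1]**2), "tool",T([x[0],x[1],20]))
print("slot far end L R", T(onz(c,f(259,236),20,True)),T(onz(c,f(292,236),20,True)),T(onz(c,f(254,340),20,True)),T(onz(c,f(296,340),20,True)))
print("slot ang vs tool z", np.arctan2(*(M.T@np.r_[np.cos(1.394),np.sin(1.394),0])[1:]), np.arctan2(M[1,1],M[0,1]))
E
python3 m.py
```

```text
edge near [72.1  -0.14 -2.75]
disc [534.66790446 -33.71530741] rad 13.311663431446355 tool [80.57 -0.19  2.42]
slot far end L R [80.58 -1.9  -5.9 ] [80.58  1.53 -5.89] [80.57 -2.46  5.72] [80.57  1.97  5.72]
slot ang vs tool z 3.1410123819507536 -0.17621605531639117
```

>>> play_rows(
  motion="0.02 0.13 -0.3 0; 0.02 0.13 -0.5 0; 0.02 0.13 -0.5 0; 0.02 0.13 -0.5 0",
)

```text
time: 6.3
eef_pos: [535.7, -29.9, 96.1]
tcp_rot: [1.339, 1.121, -1.336]
force: [0.5, -0.4, -1.0]
grip_width: 0.293
```

```bash

python3 - <<'E'
from h import *
for i in range(3): print(manip.read_state()["eef_pos"])
im,c=snap("wrist","w7")
s=manip.read_state();print(s["force"],s["torque"],s["grip_width"])
cv2.imwrite("pics/w7c.png",cv2.resize(im[175:255,240:320],None,fx=7,fy=7,interpolation=2))
E
```

```text
[535.68905965 -29.89846566  96.06588383]
[535.68905965 -29.89846566  96.06588383]
[535.68905965 -29.89846566  96.06588383]
6.3 [535.69 -29.9   96.07] [ 1.3385  1.1206 -1.3363] [-1.79e-01  5.49e-01  1.91e+00  1.00e-03  6.82e-01 -5.00e-03]
[ 0.42813169 -0.13222004 -0.78969308] [ 0.0214031  -0.02593727  0.00197001] 0.29797440844819284
```

View pics/w7c.png

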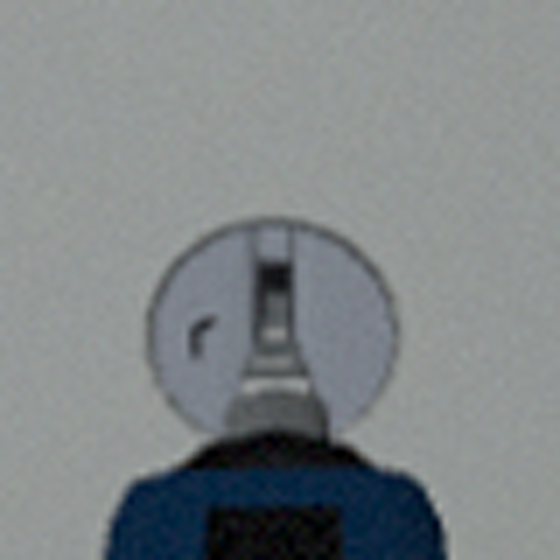

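```bash

python3 - <<'E'
from h import *
im,c=ld("w7")
s=np.load("pics/w7.npz"); M=R.from_rotvec(s["q"]).as_matrix()
f=lambda u,v:(240+(u+.5)/7-.5,175+(v+.5)/7-.5)
T=lambda X:(M.T@(X-s["p"])).round(2)
z=s["p"][2]-72.1
print("edge near",T(onz(c,f(276,293),z,True)))
for p in((258,264),(291,264),(253,320),(295,320),(148,330),(400,330),(274,217)): print(p,T(onz(c,f(*p),20,True)))
E
```

```text
edge near [72.1  -0.13 -2.75]
(258, 264) [76.07 -1.96 -4.43]
(291, 264) [76.07  1.41 -4.43]
(253, 320) [76.06 -2.5   1.7 ]
(295, 320) [76.07  1.83  1.71]
(148, 330) [ 76.05 -13.36   2.81]
(400, 330) [76.08 12.69  2.84]
(274, 217) [76.07 -0.32 -9.49]
```

>>> play_rows(
  motion="-0.02 0 -0.2 0; -0.02 0 -0.4 0; -0.02 0 -0.5 0; -0.02 0 -0.5 0",
)

```text
time: 6.75
eef_pos: [535.5, -29.9, 90.8]
tcp_rot: [1.338, 1.121, -1.336]
force: [-0.6, 0.4, -1.2]
grip_width: 0.292
```

>>> play_rows(
  motion="0 0 -0.1 0; 0 0 -0.2 0; 0 0 -0.2 0",
)

```text
time: 7.05
eef_pos: [535.4, -29.9, 88.7]
tcp_rot: [1.338, 1.121, -1.337]
force: [-0.2, 0.5, -1.4]
grip_width: 0.298
```

>>> play_rows(
  motion="0 0 -0.1 0; 0 0 -0.15 0; 0 0 -0.15 0",
)

```text
time: 7.35
eef_pos: [535.4, -29.9, 87.1]
tcp_rot: [1.338, 1.121, -1.337]
force: [-0.3, 0.3, -1.3]
grip_width: 0.297
```

>>> play_rows(
  motion="0 0 -0.06 0; 0 0 -0.06 0; 0 0 -0.06 0",
)

```text
time: 7.65
eef_pos: [535.4, -29.9, 86.9]
tcp_rot: [1.338, 1.121, -1.336]
force: [-1.0, -0.4, 4.3]
grip_width: 0.296
```

>>> play_rows(
  motion="0.037 -0.008 -0.05 -0.1; 0.072 -0.02 -0.05 -0.2; 0.106 -0.036 -0.05 -0.3; 0.139 -0.055 -0.05 -0.4; 0.139 -0.055 -0.05 -0.4",
)

```text
time: 8.15
eef_pos: [536.7, -30.2, 86.8]
tcp_rot: [1.622, 0.877, -1.621]
force: [-2.9, 2.2, 7.3]
grip_width: 0.296
```

```bash
cat > st.py <<'E'
from h import *
s=manip.read_state();print(s["time"],s["eef_pos"].round(2),s["force"].round(2),s["torque"].round(3),s["joint_efforts"].round(3))
M=R.from_rotvec(s["tcp_rot"]).as_matrix(); print("yaw",np.arctan2(M[1,1],M[0,1]))
E
python3 st.py; python3 - <<'E'
from h import *
im,c=snap("wrist","w8")
cv2.imwrite("pics/w8c.png",cv2.resize(im[150:260,200:360],None,fx=5,fy=5,interpolation=2))
E
```

```text
8.15 [536.65 -30.2   86.79] [-2.88  2.17  7.25] [0.454 0.578 0.017] [ -1.09  -53.467 -16.92   -0.247  -0.937   1.334]
yaw -0.5790165758064852
8.15 [536.65 -30.2   86.79] [ 1.6225  0.8772 -1.6207] [-1.790e-01  5.650e-01  1.913e+00  1.000e-03  6.630e-01  3.990e-01]
```

View pics/w8c.png

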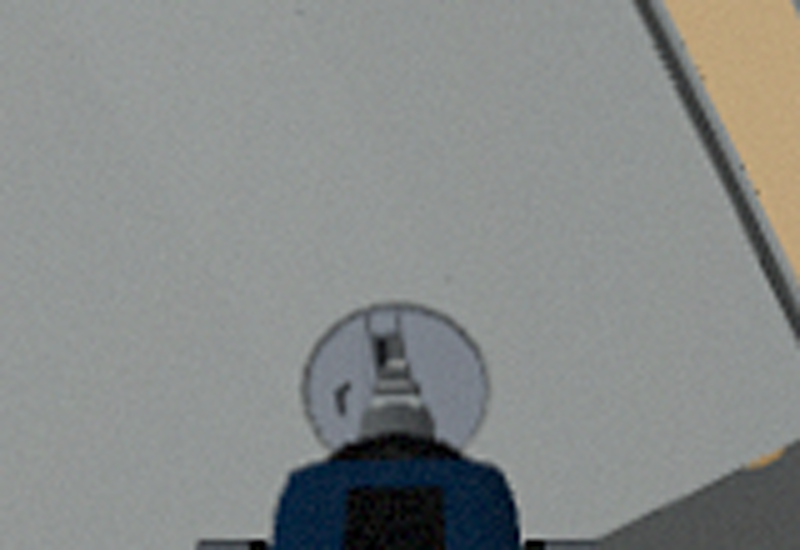

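>>> play_rows(
  motion="0.024 -0.018 -0.04 -0.1; 0.047 -0.038 -0.04 -0.2; 0.067 -0.06 -0.04 -0.3; 0.067 -0.06 -0.04 -0.3",
)

```text
time: 8.6
eef_pos: [537.3, -30.7, 86.8]
tcp_rot: [1.823, 0.655, -1.82]
force: [-1.5, 1.2, 7.4]
grip_width: 0.301
```

```bash
python3 st.py; python3 - <<'E'
from h import *
im,c=snap("wrist","w9")
E
```

```text
8.6 [537.34 -30.68  86.79] [-1.52  1.22  7.41] [0.358 0.392 0.071] [ -0.82  -53.736 -16.488  -0.168  -0.659   1.335]
yaw -0.8797954430105646
8.6 [537.34 -30.68  86.79] [ 1.8225  0.6554 -1.8201] [-1.800e-01  5.650e-01  1.912e+00  1.000e-03  6.630e-01  6.990e-01]
```

View pics/w9.png

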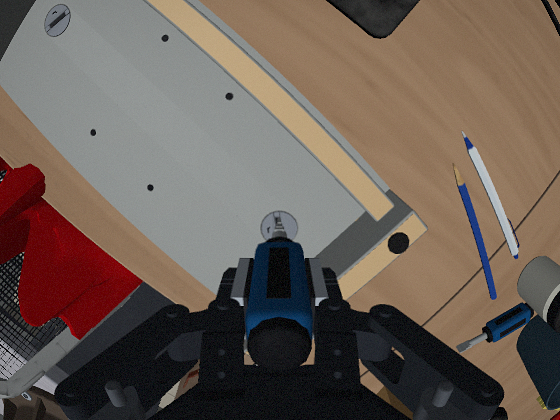

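```bash
cat > gap.py <<'E'
from h import *
import sys
f,box=sys.argv[1],eval(sys.argv[2])
im,c=ld(f); u0,v0,u1,v1=box
g=cv2.resize(cv2.cvtColor(im[v0:v1,u0:u1],cv2.COLOR_BGR2GRAY),None,fx=6,fy=6,interpolation=2)
n,l,st,ce=cv2.connectedComponentsWithStats((g<45).astype(np.uint8)); i=1+np.argmax(st[1:,4])
u,v=u0+(ce[i][0]+.5)/6-.5,v0+(ce[i][1]+.5)/6-.5
X=onz(c,(u,v),63,True); Y=np.array([-np.sin(-.088),np.cos(-.088),0]); print((u,v),st[i],X,"riser y",X@Y)
cv2.imwrite(f"pics/{f}g.png",cv2.resize(im[v0-40:v1+40,u0-80:u1+40],None,fx=4,fy=4,interpolation=2))
E
python3 gap.py w1 "(335,190,354,206)"; python3 gap.py w9 "(385,230,413,256)"
```

```text
(np.float64(343.82872928176795), np.float64(197.3917536320851)) [  23   14   66   65 3258] [585.37687612 -85.50673249  63.        ] riser y -33.72915951730253
(np.float64(398.0408669755129), np.float64(242.6819573130377)) [   19    17   124   126 12088] [585.63744857 -82.94494781  63.        ] riser y -31.15438687301767
```

View pics/w9g.png

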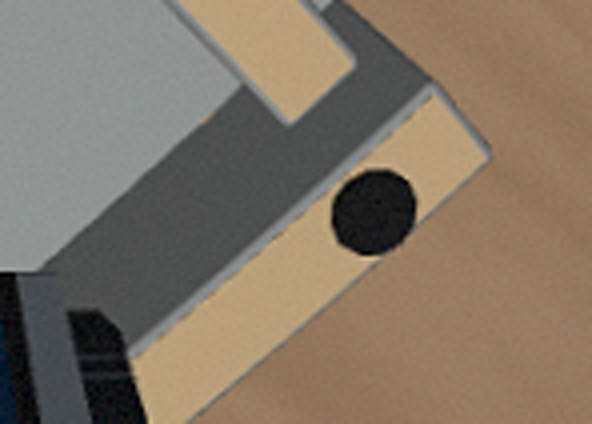

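>>> play_rows(
  motion="0.018 -0.024 -0.04 -0.1; 0.033 -0.05 -0.04 -0.2; 0.046 -0.077 -0.04 -0.3; 0.051 -0.091 -0.04 -0.35; 0.051 -0.091 -0.04 -0.35",
)

```text
time: 9.15
eef_pos: [537.9, -31.5, 86.8]
tcp_rot: [2.037, 0.351, -2.034]
force: [-0.8, 0.5, 6.0]
grip_width: 0.298
```

```bash
python3 st.py; python3 - <<'E'
from h import *
im,c=snap("wrist","w10")
E
```

```text
9.15 [537.89 -31.51  86.8 ] [-0.8   0.52  5.98] [0.251 0.351 0.032] [ -0.689 -53.971 -16.367  -0.125  -0.555   0.765]
yaw -1.2289685288887835
9.15 [537.89 -31.51  86.8 ] [ 2.0373  0.3509 -2.034 ] [-0.181  0.566  1.911  0.     0.663  1.048]
```

View pics/w10.png

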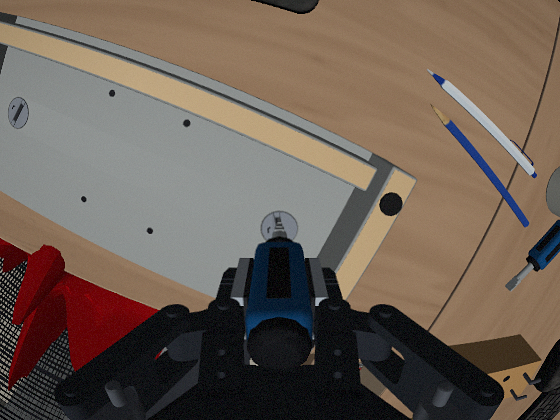

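```bash
python3 gap.py w10 "(378,190,405,218)"; cat > tz.py <<'E'
from h import *
L=[];J=[]
for i in range(5):
    s=manip.read_state(); L.append(np.r_[s["torque"],s["force"]]); J.append(s["joint_efforts"][5]); eyes.grab_frame("top")
L=np.array(L);print(L.round(3)[:,2],"mean",L.mean(0).round(3),"q6eff",np.round(J,3), s["time"])
E
python3 tz.py
```

```text
(np.float64(390.45229455835033), np.float64(203.7318807393316)) [    9    17   135   138 14193] [585.90373064 -81.69522635  63.        ] riser y -29.886098616981492
[0.052 0.113 0.072 0.074 0.065] mean [ 0.274  0.373  0.075 -1.35   0.961  7.079] q6eff [0.311 0.13  0.082 0.07  0.068] 9.4
```

View pics/w10g.png

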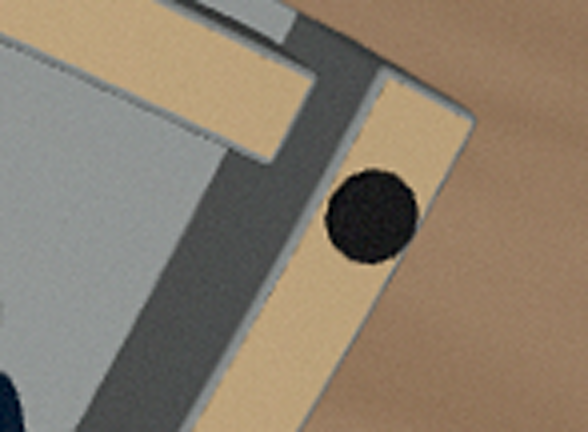

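>>> play_rows(
  motion="0.004 -0.012 -0.04 -0.04; 0.008 -0.023 -0.04 -0.08; 0.008 -0.023 -0.04 -0.08; 0.008 -0.023 -0.04 -0.08",
)

```text
time: 9.85
eef_pos: [538.0, -31.7, 86.8]
tcp_rot: [2.082, 0.275, -2.078]
force: [-1.6, 0.5, 5.7]
grip_width: 0.295
```

```bash
python3 st.py; python3 tz.py
```

```text
9.85 [538.   -31.69  86.82] [-1.57  0.45  5.71] [0.19  0.413 0.035] [-4.1500e-01 -5.4014e+01 -1.6447e+01 -2.1000e-02 -5.9600e-01  1.1900e-01]
yaw -1.3070213501260588
[0.035 0.126 0.1   0.072 0.13 ] mean [ 0.179  0.427  0.093 -1.576  0.759  6.707] q6eff [0.119 0.082 0.074 0.072 0.071] 10.05
```

>>> play_rows(
  motion="0.003 -0.008 -0.04 -0.03; 0.005 -0.014 -0.04 -0.05; 0.005 -0.014 -0.04 -0.05; 0.005 -0.014 -0.04 -0.05",
)

```text
time: 10.5
eef_pos: [538.0, -31.8, 86.8]
tcp_rot: [2.11, 0.226, -2.106]
force: [-2.0, 0.1, 6.5]
grip_width: 0.298
```

```bash
python3 st.py; python3 tz.py
```

```text
10.5 [538.05 -31.81  86.81] [-1.99  0.11  6.51] [0.135 0.446 0.038] [-2.8300e-01 -5.3989e+01 -1.6490e+01  3.3000e-02 -6.2500e-01  9.9000e-02]
yaw -1.3568094283351562
[0.038 0.106 0.069 0.079 0.078] mean [ 0.099  0.446  0.074 -1.834  0.47   6.763] q6eff [0.099 0.08  0.076 0.075 0.075] 10.7
```

>>> play_rows(
  motion="0.003 -0.008 -0.04 -0.03; 0.005 -0.014 -0.04 -0.05; 0.005 -0.014 -0.04 -0.05; 0.005 -0.014 -0.04 -0.05",
)

```text
time: 11.15
eef_pos: [538.1, -31.9, 86.8]
tcp_rot: [2.138, 0.175, -2.133]
force: [-1.9, 0.4, 6.1]
grip_width: 0.297
```

```bash
python3 st.py; python3 tz.py;  python3 - <<'E'
from h import *
im,c=snap("wrist","w11")
cv2.imwrite("pics/w11c.png",cv2.resize(im[130:260,240:430],None,fx=4.2,fy=4.2,interpolation=2))
E
```

```text
11.15 [538.09 -31.91  86.79] [-1.9   0.45  6.13] [0.025 0.45  0.084] [ -0.225 -53.967 -16.511   0.056  -0.642   0.1  ]
yaw -1.4065527056222586
[0.084 0.081 0.08  0.051 0.054] mean [ 0.101  0.464  0.07  -1.835  0.403  6.536] q6eff [0.1   0.081 0.077 0.076 0.075] 11.35
11.4 [538.1  -31.91  86.81] [ 2.1377  0.1748 -2.1329] [-0.182  0.566  1.911 -0.     0.663  1.225]
```

View pics/w11c.png

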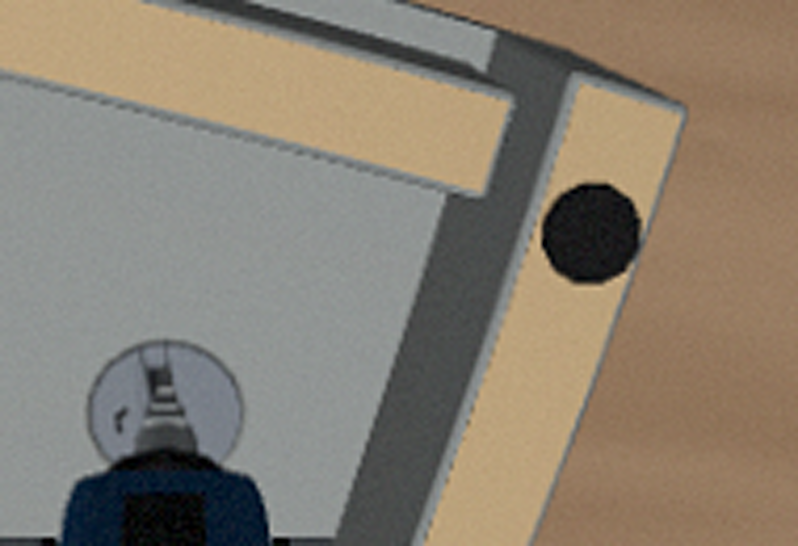

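```bash
python3 gap.py w11 "(365,170,396,201)"
```

```text
(np.float64(380.30168165168163), np.float64(185.12526917526918)) [   25    24   138   139 15015] [586.03241334 -81.11282779  63.        ] riser y -29.29464418568182
```

>>> play_rows(
  motion="0.001 -0.008 -0.04 -0.025; 0.002 -0.014 -0.04 -0.05; 0.002 -0.014 -0.04 -0.05; 0.002 -0.014 -0.04 -0.05; 0.002 -0.014 -0.04 -0.05",
)

```text
time: 11.95
eef_pos: [538.1, -32.0, 86.8]
tcp_rot: [2.165, 0.123, -2.159]
force: [-2.3, 0.8, 6.7]
grip_width: 0.293
```

```bash
python3 st.py; python3 tz.py
```

```text
11.95 [538.11 -32.05  86.79] [-2.33  0.83  6.74] [0.045 0.492 0.065] [ -0.209 -53.969 -16.491   0.061  -0.633   0.077]
yaw -1.456322285238825
[0.065 0.079 0.085 0.066 0.14 ] mean [ 0.055  0.478  0.087 -1.817  0.609  6.26 ] q6eff [0.077 0.076 0.075 0.075 0.075] 12.15
```

>>> play_rows(
  motion="0.001 -0.008 -0.04 -0.02; 0.002 -0.012 -0.04 -0.04; 0.002 -0.012 -0.04 -0.04; 0.002 -0.012 -0.04 -0.04; 0.002 -0.012 -0.04 -0.04",
)

```text
time: 12.7
eef_pos: [538.1, -32.2, 86.8]
tcp_rot: [2.186, 0.08, -2.18]
force: [-1.6, 0.6, 6.2]
grip_width: 0.293
```

```bash
python3 st.py; python3 tz.py; python3 - <<'E'
from h import *
im,c=snap("wrist","w12")
E
python3 gap.py w12 "(360,155,394,195)"
```

```text
12.7 [538.12 -32.15  86.79] [-1.61  0.6   6.23] [0.12  0.475 0.125] [ -0.224 -53.962 -16.502   0.057  -0.641   0.077]
yaw -1.496055474199724
[0.125 0.064 0.066 0.088 0.084] mean [ 0.065  0.462  0.085 -1.982 -0.012  6.655] q6eff [0.077 0.076 0.076 0.076 0.076] 12.9
12.95 [538.13 -32.15  86.79] [ 2.1856  0.0802 -2.1799] [-1.820e-01  5.660e-01  1.911e+00 -1.000e-03  6.620e-01  1.315e+00]
(np.float64(373.6044001857598), np.float64(176.36725033246785)) [   15    59   140   144 15791] [586.07073768 -80.86129688  63.        ] riser y -29.040718389843498
```

>>> play_rows(
  motion="0.001 -0.008 -0.04 -0.02; 0.001 -0.012 -0.04 -0.04; 0.001 -0.012 -0.04 -0.04; 0.001 -0.012 -0.04 -0.04; 0.001 -0.012 -0.04 -0.04",
)

```text
time: 13.5
eef_pos: [538.1, -32.3, 86.8]
tcp_rot: [2.206, 0.037, -2.2]
force: [-2.2, 1.3, 6.8]
grip_width: 0.295
```

```bash
python3 st.py; python3 tz.py
```

```text
13.5 [538.12 -32.27  86.8 ] [-2.16  1.3   6.79] [0.117 0.465 0.084] [ -0.228 -53.958 -16.497   0.054  -0.639   0.078]
yaw -1.5358571562559569
[0.084 0.116 0.166 0.047 0.072] mean [ 0.1    0.484  0.097 -1.881  0.722  6.591] q6eff [0.078 0.077 0.076 0.076 0.076] 13.7
```

>>> play_rows(
  motion="0 -0.008 -0.04 -0.02; 0 -0.012 -0.04 -0.04; 0 -0.012 -0.04 -0.04; 0 -0.012 -0.04 -0.04; 0 -0.012 -0.04 -0.04",
)

```text
time: 14.25
eef_pos: [538.1, -32.4, 86.8]
tcp_rot: [-2.223, 0.007, 2.216]
force: [-2.4, 0.7, 6.9]
grip_width: 0.299
```

```bash
python3 st.py; python3 tz.py; python3 - <<'E'
from h import *
im,c=snap("wrist","w13")
cv2.imwrite("pics/w13c.png",cv2.resize(im[130:260,240:430],None,fx=4.2,fy=4.2,interpolation=2))
E
python3 gap.py w13 "(355,145,390,185)"
```

```text
14.25 [538.13 -32.37  86.8 ] [-2.39  0.71  6.95] [0.153 0.43  0.166] [ -0.286 -53.961 -16.486   0.059  -0.632   0.102]
yaw -1.57563036028177
[0.166 0.037 0.07  0.154 0.104] mean [ 0.117  0.461  0.106 -2.263  0.66   6.72 ] q6eff [0.102 0.101 0.101 0.101 0.101] 14.45
14.5 [538.13 -32.36  86.82] [-2.2232  0.007   2.2164] [-0.182  0.566  1.911 -0.002  0.662  1.395]
(np.float64(366.85334724505714), np.float64(169.10124994730407)) [    5    76   139   145 15814] [586.08536818 -80.66762371  63.        ] riser y -28.846508814281208
```

View pics/w13c.png

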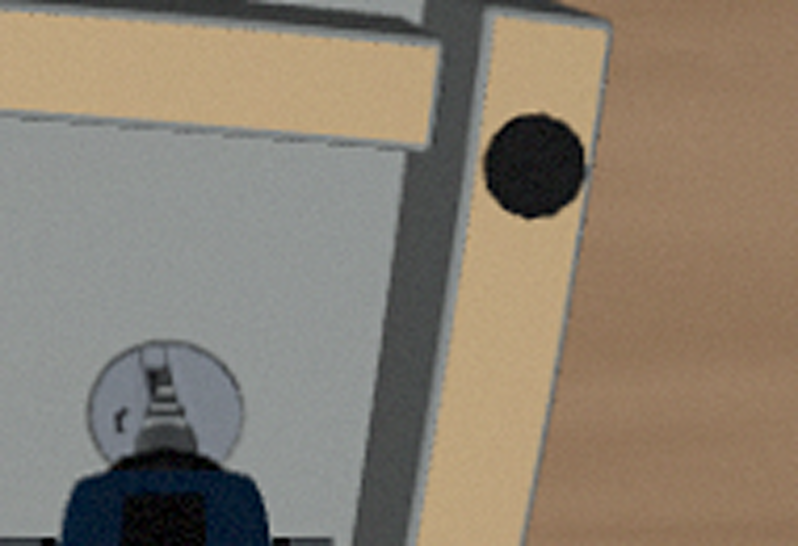

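>>> play_rows(
  motion="0 -0.006 -0.04 -0.02; 0 -0.012 -0.04 -0.04; 0 -0.012 -0.04 -0.04; 0 -0.012 -0.04 -0.04; 0 -0.012 -0.04 -0.04",
)

```text
time: 15.05
eef_pos: [538.1, -32.5, 86.8]
tcp_rot: [-2.203, 0.051, 2.196]
force: [-2.0, 0.3, 6.7]
grip_width: 0.294
```

```bash
python3 st.py; python3 tz.py
```

```text
15.05 [538.14 -32.47  86.81] [-2.    0.28  6.69] [0.142 0.434 0.129] [ -0.35  -53.955 -16.489   0.079  -0.635   0.14 ]
yaw -1.6152278523172847
[0.129 0.077 0.114 0.096 0.172] mean [ 0.114  0.461  0.118 -1.999  0.377  7.126] q6eff [0.14  0.139 0.139 0.139 0.139] 15.25
```

>>> play_rows(
  motion="0 -0.006 -0.04 -0.02; 0 -0.012 -0.04 -0.04; 0 -0.012 -0.04 -0.04; 0 -0.012 -0.04 -0.04; 0 -0.012 -0.04 -0.04",
)

```text
time: 15.8
eef_pos: [538.1, -32.6, 86.8]
tcp_rot: [-2.183, 0.094, 2.176]
force: [-1.1, -0.2, 6.5]
grip_width: 0.293
```

```bash
python3 st.py; python3 tz.py
```

```text
15.8 [538.13 -32.57  86.81] [-1.07 -0.23  6.55] [0.064 0.49  0.169] [ -0.388 -53.947 -16.496   0.114  -0.64    0.183]
yaw -1.6547796688574237
[0.169 0.212 0.149 0.195 0.224] mean [ 0.104  0.44   0.19  -1.642  0.444  7.124] q6eff [0.183 0.182 0.182 0.182 0.182] 16.0
```

>>> play_rows(
  motion="0 -0.006 -0.04 -0.02; 0 -0.012 -0.04 -0.04; 0 -0.012 -0.04 -0.04; 0 -0.012 -0.04 -0.04; 0 -0.012 -0.04 -0.04",
)

```text
time: 16.55
eef_pos: [538.1, -32.7, 86.8]
tcp_rot: [-2.163, 0.136, 2.155]
force: [-2.4, 0.3, 6.7]
grip_width: 0.293
```

```bash
python3 st.py; python3 tz.py
```

```text
16.55 [538.11 -32.66  86.8 ] [-2.45  0.32  6.67] [0.115 0.486 0.21 ] [ -0.429 -53.94  -16.499   0.146  -0.644   0.224]
yaw -1.6942636779084674
[0.21  0.204 0.205 0.225 0.203] mean [ 0.104  0.466  0.209 -1.669  0.321  6.455] q6eff [0.224 0.223 0.222 0.222 0.222] 16.75
```

>>> play_rows(
  motion="0 -0.006 -0.04 -0.02; 0 -0.012 -0.04 -0.04; 0 -0.012 -0.04 -0.04; 0 -0.012 -0.04 -0.04; 0 -0.012 -0.04 -0.04",
)

```text
time: 17.3
eef_pos: [538.1, -32.7, 86.8]
tcp_rot: [-2.142, 0.177, 2.134]
force: [-2.6, -0.1, 6.4]
grip_width: 0.297
```

```bash
python3 st.py; python3 tz.py; python3 - <<'E'
from h import *
im,c=snap("wrist","w14")
cv2.imwrite("pics/w14c.png",cv2.resize(im[110:260,240:430],None,fx=4,fy=4,interpolation=2))
E
python3 gap.py w14 "(335,125,378,170)"
```

```text
17.3 [538.09 -32.75  86.81] [-2.57 -0.12  6.41] [0.081 0.449 0.194] [ -0.476 -53.933 -16.501   0.177  -0.646   0.268]
yaw -1.7335556018982432
[0.194 0.267 0.258 0.279 0.27 ] mean [ 0.102  0.48   0.254 -2.204  0.42   6.487] q6eff [0.268 0.267 0.266 0.266 0.266] 17.5
17.55 [538.08 -32.77  86.82] [-2.1417  0.1769  2.1336] [-0.182  0.566  1.911 -0.003  0.661  1.554]
(np.float64(351.842856857337), np.float64(156.26851740816244)) [   31   116   148   147 16678] [586.09206985 -80.6018013   63.        ] riser y -28.78035211889896
```

View pics/w14c.png

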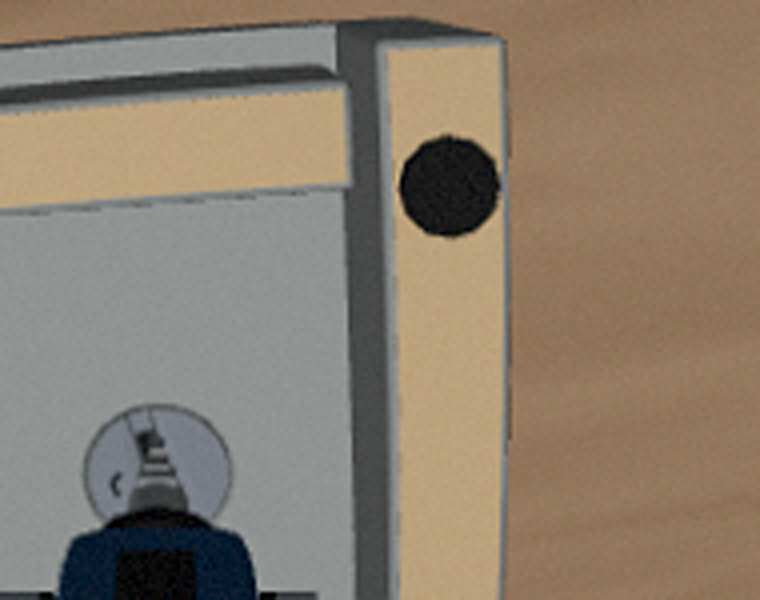

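>>> play_rows(
  motion="0 0.01 -0.02 0.05; 0 0.02 -0.01 0.1; 0 0.02 -0.01 0.1; 0 0.02 -0.01 0.1",
)

```text
time: 18.0
eef_pos: [538.1, -32.5, 86.9]
tcp_rot: [-2.194, 0.073, 2.186]
force: [-1.9, 0.9, 4.8]
grip_width: 0.296
```

```bash
python3 st.py; python3 tz.py
```

```text
18.0 [538.06 -32.52  86.85] [-1.91  0.94  4.75] [0.233 0.415 0.11 ] [-5.8200e-01 -5.4787e+01 -1.6737e+01 -6.0000e-02 -5.8600e-01 -1.3000e-02]
yaw -1.6349156958837772
[0.11  0.115 0.119 0.104 0.115] mean [ 0.251  0.418  0.113 -1.869  1.308  5.489] q6eff [-0.013  0.11   0.11   0.103  0.101] 18.2
```

>>> play_rows(
  motion="0 0.01 -0.02 0.05; 0 0.018 -0.01 0.09; 0 0.018 -0.01 0.09; 0 0.018 -0.01 0.09",
)

```text
time: 18.65
eef_pos: [538.1, -32.3, 86.8]
tcp_rot: [2.213, 0.024, -2.204]
force: [-0.6, 1.3, 4.9]
grip_width: 0.293
```

```bash
python3 st.py; python3 tz.py;  python3 - <<'E'
from h import *
im,c=snap("wrist","w15")
cv2.imwrite("pics/w15c.png",cv2.resize(im[110:260,240:430],None,fx=4,fy=4,interpolation=2))
E
```

```text
18.65 [538.08 -32.3   86.83] [-0.59  1.32  4.85] [0.301 0.365 0.03 ] [-5.8100e-01 -5.4601e+01 -1.6669e+01 -1.5800e-01 -5.9000e-01 -4.7000e-02]
yaw -1.5469223167933235
[ 0.03   0.005  0.037  0.01  -0.033] mean [ 0.268  0.407  0.01  -1.068  1.073  5.323] q6eff [-0.047 -0.002  0.008  0.011  0.011] 18.85
18.9 [538.09 -32.3   86.84] [ 2.2129  0.0242 -2.204 ] [-0.182  0.565  1.912 -0.002  0.66   1.366]
```

View pics/w15c.png

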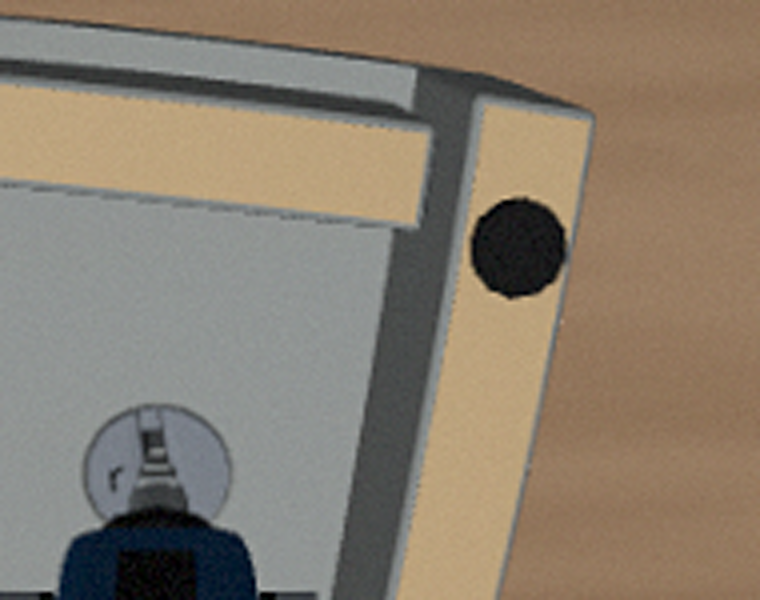

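>>> play_rows(
  motion="0 0 0.1 0; 0 0 0.4 0; 0 0 1 0; 0 0 3 0; 0 0 6 0; 0 0 8 0; 0 0 8 0",
)

```text
time: 19.65
eef_pos: [539.2, -32.5, 169.7]
tcp_rot: [2.218, 0.023, -2.198]
force: [0.5, -0.8, -1.5]
grip_width: 0.295
```

```bash
python3 st.py;  python3 - <<'E'
from h import *
im,c=snap("wrist","w16")
slot(im,c,(268,183,292,207),60)
cv2.imwrite("pics/w16c.png",cv2.resize(im[110:260,240:430],None,fx=4,fy=4,interpolation=2))
E
```

```text
19.65 [539.21 -32.53 169.68] [ 0.51 -0.82 -1.46] [-0.017  0.001  0.015] [ 2.4000e-02 -5.5763e+01 -2.2344e+01 -4.0000e-03  6.6900e-01 -4.0000e-03]
yaw -1.5473774748872124
19.65 [539.21 -32.53 169.68] [ 2.2182  0.0226 -2.1982] [-0.182  0.443  1.842 -0.002  0.847  1.366]
slot mean [535.02 -33.46] rect ((534.957763671875, -33.44968795776367), (15.62885570526123, 3.478839874267578), 9.317157745361328) angle -2.9817367178588574 npx 54.75
```

View pics/w16c.png

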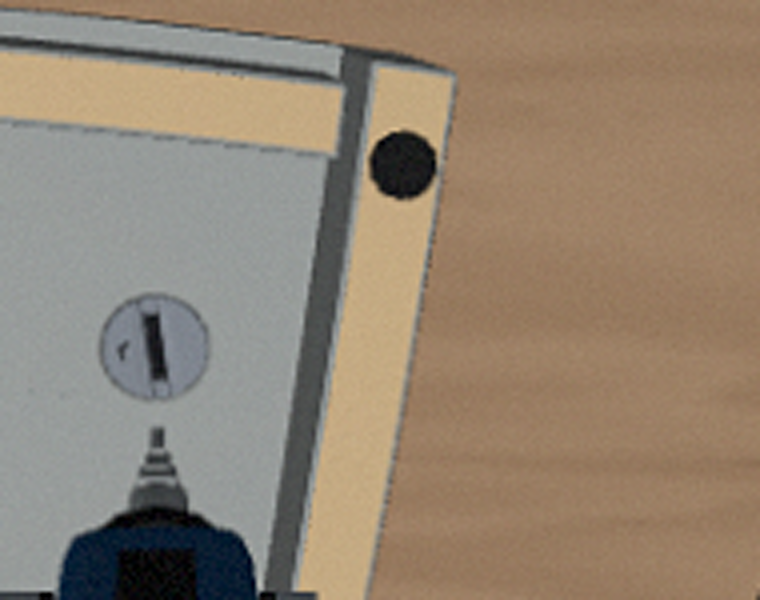

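>>> play_rows(
  motion="-1.6 -4.2 0 0.04; -3.2 -8.4 0 0.09; -4.8 -12.6 0 0.14; -6.4 -16.8 0 0.19; -8 -21 0 0.23; -9.3 -24.5 0 0.26; -9.72 -25.54 -1 0.26; -9.72 -25.54 -1.5 0.26; -9.72 -25.54 -1.5 0.26",
)

```text
time: 20.6
eef_pos: [441.0, -286.7, 151.5]
tcp_rot: [2.076, 0.296, -2.065]
force: [-0.3, 0.6, -0.9]
grip_width: 0.301
```

```bash
python3 st.py;  python3 - <<'E'
from h import *
im,c=snap("wrist","w17")
cv2.imwrite("pics/w17c.png",cv2.resize(im[165:285,210:400],None,fx=4.2,fy=4.2,interpolation=2))
E
```

```text
20.6 [ 440.97 -286.65  151.54] [-0.34  0.56 -0.87] [ 0.021 -0.074 -0.011] [-1.5470e+00 -5.3125e+01 -2.0466e+01 -3.5000e-02 -2.3800e-01 -4.8000e-02]
yaw -1.287928322960626
20.6 [ 440.97 -286.65  151.54] [ 2.0755  0.2955 -2.0647] [-0.704  0.453  1.891  0.006  0.796  0.579]
```

View pics/w17c.png

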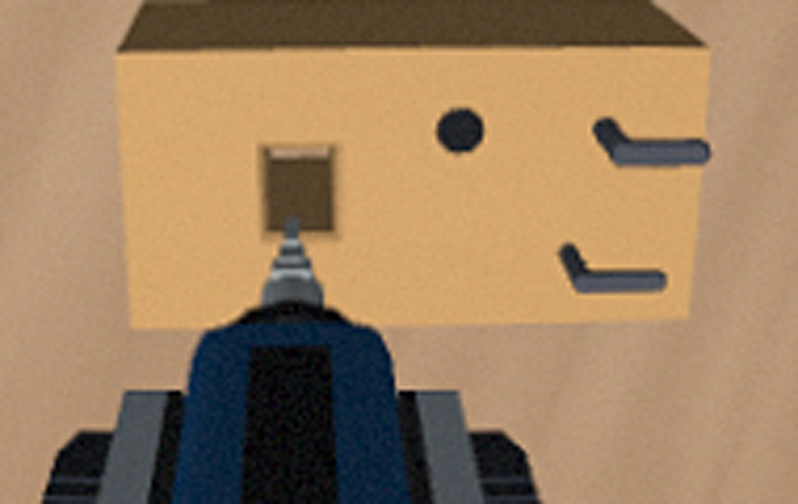

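```bash
cat > bs.py <<'E'
from h import *
import sys
f,corners,tip,mp=sys.argv[1],eval(sys.argv[2]),eval(sys.argv[3]),eval(sys.argv[4])
im,c=ld(f); s=np.load(f"pics/{f}.npz"); M=R.from_rotvec(s["q"]).as_matrix()
g=lambda p:(mp[0]+(p[0]+.5)/mp[2]-.5,mp[1]+(p[1]+.5)/mp[2]-.5)
T=lambda X:(M.T@(X-s["p"])).round(2)
W=np.array([onz(c,g(p),50,True) for p in corners])
print("slot corners tool",[T(w)[1:] for w in W],"ctr",T(W.mean(0)),"world",W.mean(0).round(1))
e=W[1]-W[0];e2=W[2]-W[1];print(np.linalg.norm(e),np.linalg.norm(e2),"ang",np.arctan2(e[1],e[0])+np.pi/2)
t=T(onz(c,g(tip),s["p"][2]-72,True)); print("tip",t,"blade ctr z",t[2]+6.5)
d=T(W.mean(0))-np.array([0,t[1],t[2]+6.5]); d[0]=0; print("shift world",(M@d).round(2))
E
python3 bs.py w17 "[(263,146),(337,146),(337,238),(263,238)]" "(292,217)" "(210,165,4.2)"
```

```text
slot corners tool [array([-4.53, -6.34]), array([ 9.36, -6.34]), array([ 9.55, 12.15]), array([-4.66, 12.14])] ctr [101.53   2.43   2.9 ] world [ 439.4 -289.6   50. ]
13.885482720014297 18.48790416142761 ang 0.28221638932001647
tip [72.02  0.87 -3.16] blade ctr z 3.34
shift world [ 0.86 -1.38  0.  ]
```

>>> play_rows(
  motion="0.06 -0.13 -1 0; 0.06 -0.13 -2 0; 0.06 -0.13 -2 0; 0.06 -0.13 -2 0",
)

```text
time: 21.05
eef_pos: [442.1, -287.4, 131.8]
tcp_rot: [2.075, 0.297, -2.064]
force: [0.1, 0.1, -0.6]
grip_width: 0.294
```

```bash
python3 st.py;  python3 - <<'E'
from h import *
im,c=snap("wrist","w18")
cv2.imwrite("pics/w18c.png",cv2.resize(im[165:285,210:400],None,fx=4.2,fy=4.2,interpolation=2))
E
```

```text
21.05 [ 442.1  -287.36  131.8 ] [ 0.07  0.06 -0.64] [-0.022  0.004  0.012] [ 1.3500e-01 -5.4012e+01 -1.8870e+01  1.1000e-02 -5.6000e-02  4.0000e-03]
yaw -1.2863415397162932
21.05 [ 442.1  -287.36  131.8 ] [ 2.0747  0.297  -2.0636] [-0.704  0.483  1.905  0.006  0.75   0.578]
```

View pics/w18c.png

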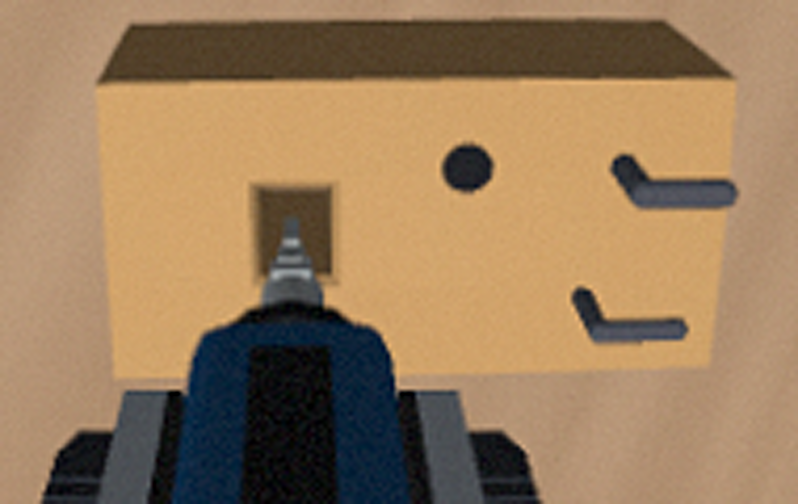

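```bash
python3 bs.py w18 "[(252,183),(337,183),(337,283),(252,283)]" "(292,217)" "(210,165,4.2)"; python3 -c "
from h import *
for f in('w5','w18'):
  print(R.from_rotvec(np.load(f'pics/{f}.npz')['q']).as_matrix().round(4))"
```

```text
slot corners tool [array([-6.07, -5.79]), array([ 8.72, -5.78]), array([ 8.93, 13.11]), array([-6.27, 13.09])] ctr [81.78  1.33  3.66] world [ 439.4 -289.6   50. ]
14.79587516250712 18.886005429498983 ang 0.28363115208138456
tip [72.02  0.88 -3.13] blade ctr z 3.37
shift world [-0.15 -0.51 -0.  ]
[[-1.000e-04  9.855e-01 -1.697e-01]
 [ 1.200e-03 -1.697e-01 -9.855e-01]
 [-1.000e+00 -3.000e-04 -1.200e-03]]
[[ 5.200e-03  2.806e-01 -9.598e-01]
 [ 1.400e-03 -9.598e-01 -2.806e-01]
 [-1.000e+00  1.000e-04 -5.300e-03]]
```

>>> play_rows(
  motion="-0.01 -0.05 -1 0; -0.01 -0.05 -2 0; -0.01 -0.05 -2.5 0; -0.01 -0.05 -2.5 0",
)

```text
time: 21.5
eef_pos: [441.7, -287.9, 106.1]
tcp_rot: [2.074, 0.298, -2.065]
force: [0.4, -0.4, -1.5]
grip_width: 0.294
```

>>> play_rows(
  motion="0 0 -1 0; 0 0 -2 0; 0 0 -2.6 0; 0 0 -2.7 0; 0 0 -2.7 0",
)

```text
time: 22.0
eef_pos: [441.7, -287.8, 78.8]
tcp_rot: [2.074, 0.298, -2.065]
force: [-1.0, -0.1, -0.7]
grip_width: 0.298
```

>>> play_rows(
  motion="0 0 -0.15 0; 0 0 -0.28 0; 0 0 -0.28 0; 0 0 -0.28 0",
)

```text
time: 22.4
eef_pos: [441.7, -287.9, 76.2]
tcp_rot: [2.074, 0.298, -2.065]
force: [1.1, -0.1, -0.5]
grip_width: 0.293
```

>>> play_rows(
  motion="0 0 -0.05 0; 0 0 -0.05 0; 0 0 -0.05 0",
)

```text
time: 22.7
eef_pos: [441.8, -287.9, 76.1]
tcp_rot: [2.075, 0.297, -2.065]
force: [-1.4, 0.5, 5.6]
grip_width: 0.297
```

>>> play_rows(
  motion="0 0 0 0; 0 0 0 0; 0 0 0 0; 0 0 0 0; 0 0 0 0; 0 0 0 0; 0 0 0 0; 0 0 0 0",
  hand=100,
)

```text
time: 23.5
eef_pos: [441.8, -287.9, 76.1]
tcp_rot: [2.075, 0.297, -2.065]
force: [0.2, 0.3, 0.1]
grip_width: 0.999
```

>>> play_rows(
  motion="0 0 2 0; 0 0 6 0; 0 0 10 0; 0 0 15 0; 0 0 19 0; 0 0 19 0; 0 0 19 0",
)

```text
time: 24.2
eef_pos: [441.7, -287.8, 266.5]
tcp_rot: [2.075, 0.296, -2.063]
force: [-0.2, 0.3, -0.9]
grip_width: 0.997
```

```bash
python3 st.py;  python3 - <<'E'
from h import *
im,c=snap("wrist","w19"); snap("top","t19")
cv2.imwrite("pics/w19c.png",cv2.resize(im[135:220,240:360],None,fx=6.5,fy=6.5,interpolation=2))
lc=lambda p:(240+(p[0]+.5)/6.5-.5,135+(p[1]+.5)/6.5-.5)
E
```

```text
24.2 [ 441.73 -287.81  266.47] [-0.21  0.33 -0.87] [0.016 0.038 0.018] [ 7.8000e-02 -5.2194e+01 -2.7741e+01  1.3000e-02  1.4200e-01  1.0000e-03]
yaw -1.2866029025028352
24.2 [ 441.73 -287.81  266.47] [ 2.075   0.2963 -2.0632] [-0.705  0.313  1.753  0.005  1.072  0.579]
24.25 [ 441.45 -287.62  265.4 ] [ 2.0743  0.298  -2.0655] [-0.705  0.315  1.754  0.005  1.072  0.579]
```

View pics/w19.png

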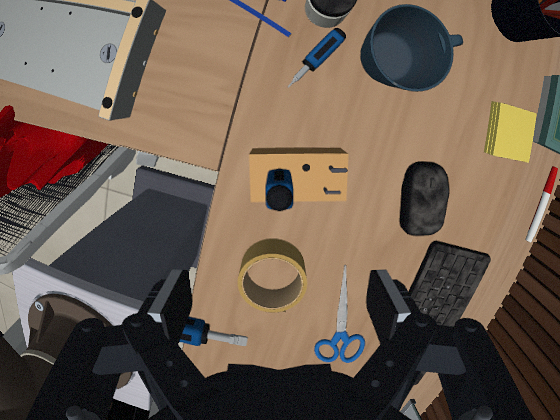

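View pics/w19c.png

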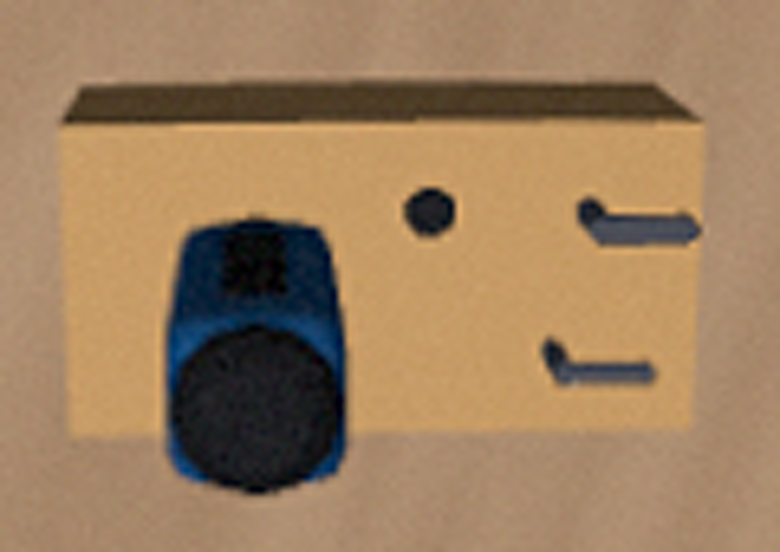

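View pics/t19.png

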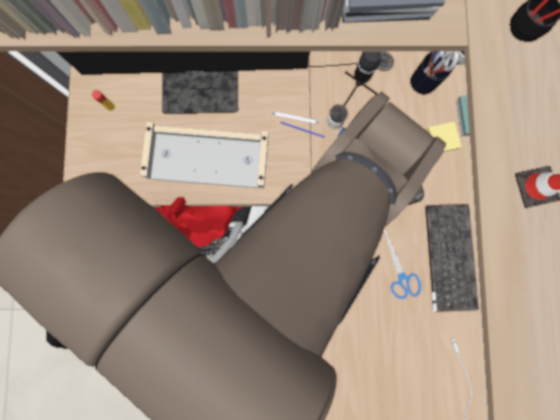

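>>> play_rows(
  motion="1.6 4.4 0 0.135; 3.2 8.8 0 0.27; 4.8 13.2 0 0.405; 6.4 17.5 0 0.54; 8 22 0 0.675; 9.1 25.6 0 0.8; 9.1 25.6 0 0.8; 9.1 25.6 0 0.8",
)

```text
time: 25.1
eef_pos: [532.1, -30.9, 263.3]
tcp_rot: [1.559, 0.945, -1.559]
force: [0.7, 0.0, 0.0]
grip_width: 1.002
```

```bash
python3 - <<'E'
from h import *
im,c=snap("wrist","w20")
slot(im,c,(266,152,296,190),60)
cv2.imwrite("pics/w20c.png",cv2.resize(im[140:260,220:380],None,fx=5,fy=5,interpolation=2))
E
python3 gap.py w20 "(330,185,358,210)"
```

```text
25.1 [532.06 -30.9  263.35] [ 1.5586  0.9448 -1.5591] [-0.184  0.328  1.74   0.005  1.078  0.3  ]
slot mean [534.8  -33.16] rect ((534.6304931640625, -33.19459533691406), (15.676946640014648, 2.9107658863067627), 10.09144115447998) angle -2.966484043155834 npx 27.03125
(np.float64(343.11177614078167), np.float64(194.67275424595866)) [  49   30   65   63 3258] [585.77561373 -80.60320972  63.        ] riser y -28.80956729375489
```

View pics/w20c.png

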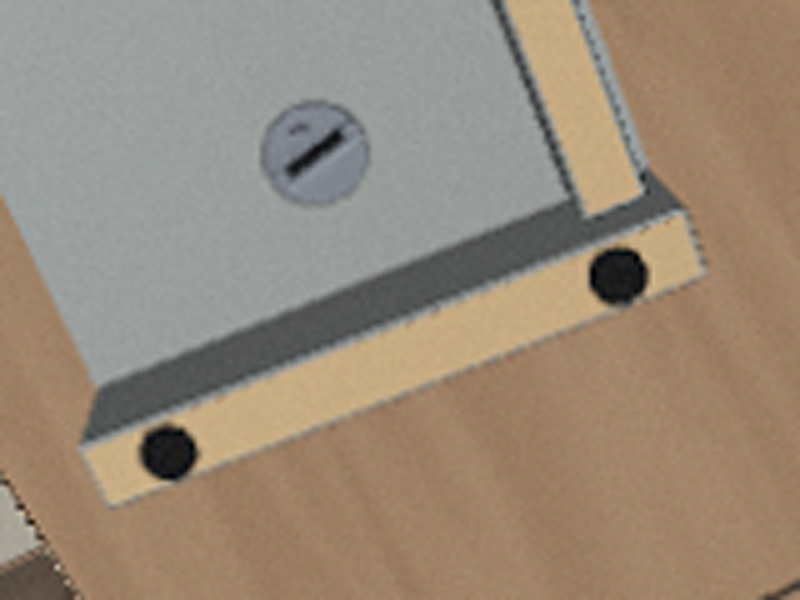

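The dowels and bolt that showed in the gap at the start are no longer visible, so the leg is tight against the board. The foot has moved 4.9 mm in and the cam has held its angle. I'm handing the job in.

```bash
python3 -c "
from station import close_job
print(close_job())"
```

```text
the job is handed in; nothing more can be done
None
```

The loose leg is now tight against the board, and the driver is back upright in its slot in the block. I handed the job in at about 25 s of the 58 s allowed.

- **Driver:** I took the middle-sized driver from the block. The other two sizes, one lying by the jar and one beyond the tape roll, were left alone.
- **Seating:** I lined the blade up with the cam slot using the wrist camera. It went in without catching, down to about the slot's full depth of 5 mm, and I pressed with about 7 to 9 N while turning.
- **Tightening:** I turned the cam clockwise by 1.23 rad, measured from the slot angle before and after. Turning torque stayed near 0.08 N m until the leg met the board, then climbed. I stopped at about 0.26 N m, then eased it to about 0.01 N m before lifting out.
- **Return:** The handle was resting on the block before I let go, and the wrist picture showed the driver standing upright in its slot.

**Last checks:**
- **Leg:** The final picture shows no gap, and the dowels and bolt that were visible at the start are hidden. The foot moved in 4.9 mm, which matches the cam's turn.
- **Cam:** It kept its angle, 0.16 to 0.18 rad in two views.
- **Disagreements:** Readings of the arm's position were off by 1 to 3 mm now and then, so I corrected the fits from the pictures. The single torque readings were noisy, so I used averages of them and the last joint's effort, which agreed to about 0.03 N m.
- **Not checked:** I took no picture of the driver after the arm's last move, and the mug and jar were only seen in passing.

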